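# Find the keyed seat of a face plate by turning it, then latch it down

### The arm

A 6-joint arm with a two-finger parallel gripper is mounted at the origin on a cart in front of the work surface, level with it; the furniture and walls round the work are solid. World frame = base frame: x ahead of the robot, y to its left, z up, the work surface at z = 0. Lengths are in m, angles in rad, forces in N, time in s.
With the tool pointing down it reaches from about 0.35 to 1 m from the base axis. Payload 7.1 kg.
Tool frame: the origin (TCP) lies between the finger pads; the fingertips stand 22 mm ahead of it and the grasp point (between the pads) lies 3 mm ahead of it; x points along the fingers, y is the direction in which the jaws open and shut, and the axes are right-handed (so a half turn about x gives the same grasp; the last joint's range is limited). The gripper opens to 85 mm and grips with 20 to 120 N. Pads are 22 mm wide; open, the fingers measure 114 mm over their backs; the gripper's body (76 mm by 85 mm) begins 54 mm behind the grasp point. The pads swing forward as they close: fully open they stand 13 mm farther back than shut.
Start: joints at [-1.342, 0.423, 1.63, -0, 1.089, -0.019], TCP at [0.153, -0.606, 0.253] pointing down, gripper open.
Joint ranges: [-3, 3], [-0.9, 2.11], [0.09, 2.58], [-1.31, 4.45], [0.11, 2.69], [-2.54, 2.54]. Speed limits (rad/s): [2.39, 2.39, 3.01, 3.14, 3.14, 3.14].

### API

Orientations are given as a rotation vector (axis times angle).
In Python, from rig import manip gives the robot as it stands. The module is installed in compiled form; this text tells all that it offers. Calls block until the motion is done:
- manip.move_to(position, orientation): joint-space move of the TCP to a pose.
- manip.servo_line(position, orientation=None, rate=0.15): straight line of the TCP; orientation=None keeps the orientation; rate is the mean speed in m/s.
- manip.set_joints(angles): joint-space move.
- manip.command_gripper(opening, f_grip=None): finger opening in m; f_grip is the grip in N (None keeps the last); returns when the fingers have stopped.
- manip.hold(seconds).
- manip.solve_ik(position, orientation): joint angles nearest the present ones, or None.
- manip.camera(name): name is "scene" or "top"; returns a dict with "image" (480x640x3 uint8, red, green, blue), "fx", "fy", "cx", "cy" (pixels), "cam_to_world" (4x4, takes a point from camera to world coordinates). Camera axes: x right, y down, z forward; pixel columns grow to the right and rows downward; lengths in m; the calibration is good to about 2 mm. A picture is of the moment at which its call begins. There is no depth.
A pose or a line that the arm cannot do raises manip.IKError and nothing moves.
- manip.sign_off(): hands the job in, once; it reports no verdict.
Readings, each from a call of its own:
- manip.get_time(): time.
- manip.get_joint_positions(): joint angles.
- manip.get_joint_vel(): joint speeds.
- manip.get_tau(): joint torques, N m.
- manip.get_position(): TCP position.
- manip.get_ee_rot(): TCP orientation.
- manip.get_contact_force(): force on the tool from outside, world axes, zero at the start.
- manip.get_torque(): the same for the moment, N m.
- manip.get_width(): finger opening in m.
Only numpy, scipy, OpenCV 4.12 (cv2) and the standard library are available. Lean on these libraries where they do the work, as an engineer would, in place of code of your own. Each camera call takes 0.05 s, during which the arm holds its last target.

### The job

The round aluminium face plate has been set loosely on its indexing fixture and is riding up on three hidden drive pins that fit it in one orientation only. Without lifting it off its spindle or forcing it, push its red peg round until the plate drops fully home, flat on the seat; then swing the yellow latch in over the rim as far as it goes. Leave the tin, oil bottle and solder spool where they stand.

Things in the scene. Friction and masses are not known exactly. Their poses are not given: they have to be found in the camera images.
- fixture: Grey fixture bolted to the bench: base 150 x 150 x 14 mm with a 50 mm wide tongue on its +y side out to y = 125 mm, which carries the latch. Origin at the bench surface on the spindle axis, z up. A fixed upright spindle of 12 mm diameter, with a domed end 64 mm above the bench, stands in its middle.
- seat (a point): Centre of the fixture's round seat (118 mm diameter), 26 mm above the bench. Three brass pins (6 mm diameter, 8 mm high, round-ended) stand on the seat under the plate, 33, 42 and 51 mm from the axis; the angle they stand at differs every time and no listed pose tells it.
- face_plate: Loose aluminium disc on the spindle, 132 mm diameter, 16 mm thick, about 0.7 kg. Origin at the centre of its underside, z up, x towards its red peg. Three blind pockets in its underside, each at the radius of one pin, let it drop in one orientation only, with 2 mm of play: origin 34 mm above the bench while it rides on the pins, 26 mm when home.
- plate_top (a point): Centre of the plate's upper face, 16 mm above its underside, inside a boss 24 mm in diameter and 12 mm high. Riding on the pins, the plate sits level and turns either way against a few newtons of friction at the peg; once dropped it cannot turn on. It starts 34 degrees or more from the right orientation.
- peg (a point): Top of the upright red peg on the face plate, 40 mm from the plate's axis; peg 12 mm in diameter, its top 24 mm above the plate's upper face. Push it sideways.
- latch (a joint): Yellow swing latch, angle in rad about its upright hinge, clockwise from above. 0: arm along the fixture's +x, clear of the plate; 1.571: end stop, arm along -y, tip 16 mm in over the plate's rim. Starts at 0 to 0.4. It moves with 1 to 2 N at its knob and stays where left. While the plate rides high, its rim blocks the latch at about 0.9.
- latch_hinge (a point): Point on the latch's upright hinge axis, 100 mm from the spindle axis on the fixture's +y side, 53 mm above the bench (upper face of the arm); fixed to the fixture. Arm 50 mm long, 14 mm wide, from 45 to 53 mm above the bench: it passes 3 mm over the seated plate.
- latch_knob (a point): Top of the black upright knob on the latch arm, 32 mm from the hinge axis; knob 12 mm in diameter, from 57 to 79 mm above the bench. Push it sideways.
- tin: Small round grey tin, 52 mm diameter, 34 mm high, standing near the fixture; bystander. Origin at the centre of its underside.
- oil_bottle: Small cream bottle with a red cap, 35 mm diameter, 73 mm high; bystander. Origin at the centre of its underside.
- spool: Reel of solder, black flanges, 62 mm across, 46 mm high; bystander. Origin at its underside, about 15 mm from its axis (the axis lies on its +y side).

How it is judged:
By the outcome, as a careful person would: the job done as asked, in the order asked, and still so for the second after the job is handed in, with the robot touching nothing.
It also fails if it takes over 72 s, if anything falls off the work surface, if the arm or the gripper's body presses on something with over 40 N, if the wrist force passes 120 N, or if a joint passes its speed limit or range.

## Working session

There is one attempt and no reset: what is moved stays moved. The work goes in short steps, each a Python script; the robot and the scene stay as the last script left them, time stands still between calls to the robot, and variables do not carry over. Pictures are saved under pics/ and viewed, and the job is handed in when it is done.

```bash
mkdir -p pics
python3 - <<'E'
from rig import manip
import cv2,pickle
d={}
for n in("scene","top"):
    c=manip.camera(n); d[n]=c
    cv2.imwrite(f"pics/{n}0.png",c["image"][:,:,::-1]); print(n,c["fx"],c["fy"],c["cx"],c["cy"],c["cam_to_world"].round(4).tolist())
pickle.dump(d,open("c0.pkl","wb"))
print(manip.get_time(),manip.get_ee_rot(),manip.get_width())
E
```

```text
scene 597.0810000995415 597.0810000995415 312.38307300415073 233.7151926923231 [[-0.9118, -0.1905, 0.3638, 0.1436], [-0.4105, 0.3989, -0.82, 0.9033], [0.0111, -0.897, -0.4419, 0.5893], [0.0, 0.0, 0.0, 1.0]]
top 504.2087472602886 504.2087472602886 326.15815966771794 236.8393359699037 [[0.1603, -0.9647, 0.2087, 0.3919], [-0.9871, -0.1571, 0.0319, -0.0412], [0.002, -0.2111, -0.9775, 0.8937], [0.0, 0.0, 0.0, 1.0]]
0.1 [ 2.09005785  0.26175863 -2.0903451 ] 0.08545856796987443
```

View pics/scene0.png

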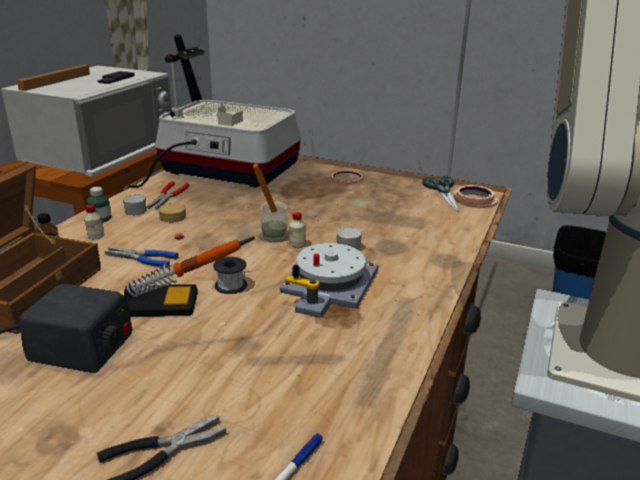

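View pics/top0.png

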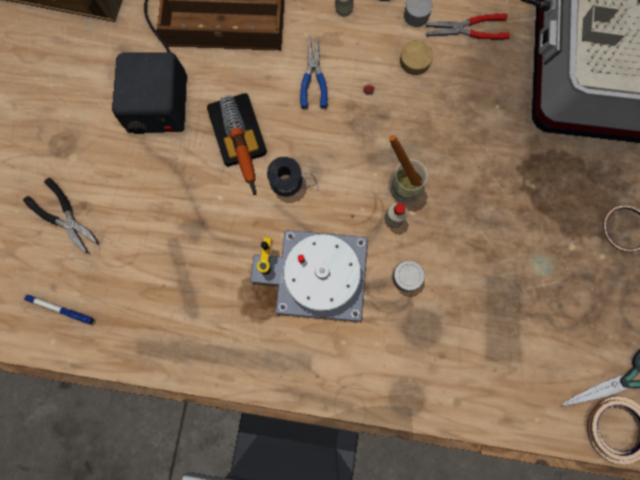

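Run:
```python
import cv2
a=cv2.imread("pics/top0.png")[150:330,260:500]; cv2.imwrite("pics/topc0.png",cv2.resize(a,None,fx=3.3,fy=3.3,interpolation=cv2.INTER_CUBIC))
```

```text
(no output)
```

View pics/topc0.png

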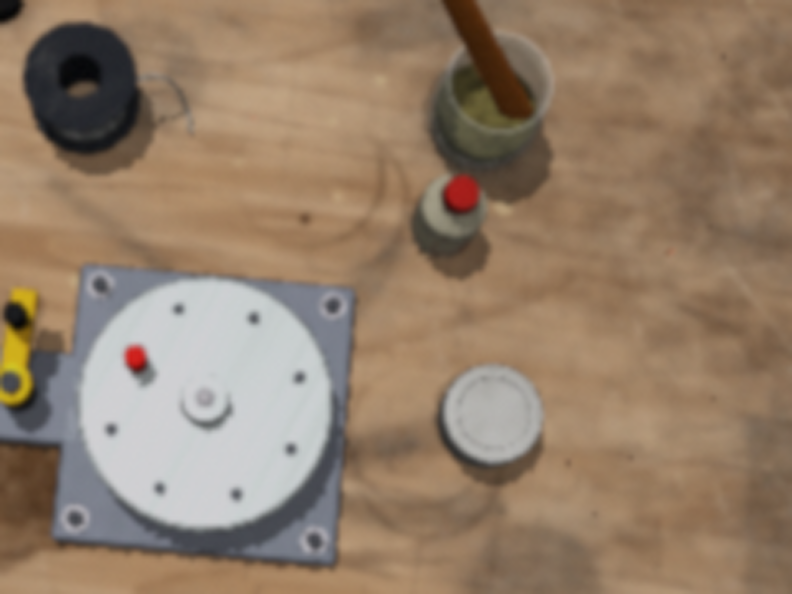

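Run:
```python
import cv2
a=cv2.imread("pics/scene0.png")[190:330,200:400]; cv2.imwrite("pics/scenec0.png",cv2.resize(a,None,fx=4,fy=4,interpolation=cv2.INTER_CUBIC))
```

```text
(no output)
```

View pics/scenec0.png

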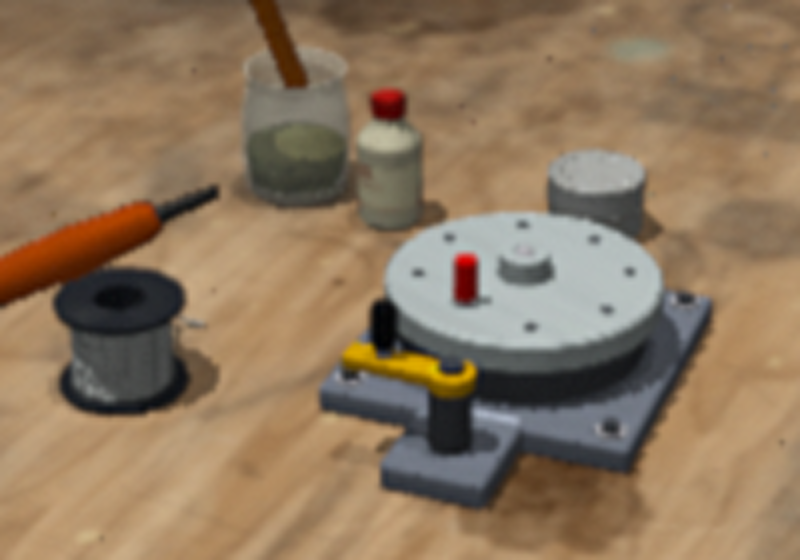

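In the top crop (scale 3.3, offset 260,150): spindle top at (205,397), peg top (135,354), latch hinge (12,382), knob (14,311), tin centre (492,412), bottle cap (462,194). The latch lies about along +x and the plate is riding high.

```bash
cat > h.py <<'E'
import numpy as np
def ray(c,uv,z):
    T=c["cam_to_world"]; d=T[:3,:3]@np.array([(uv[0]-c["cx"])/c["fx"],(uv[1]-c["cy"])/c["fy"],1]); o=T[:3,3]
    return (o+d*(z-o[2])/d[2])[:2]
def proj(c,p):
    T=c["cam_to_world"]; q=T[:3,:3].T@(np.array(p)-T[:3,3]); return np.array([c["fx"]*q[0]/q[2]+c["cx"],c["fy"]*q[1]/q[2]+c["cy"]])
E
python3 - <<'E'
import pickle,numpy as np
from h import *
d=pickle.load(open("c0.pkl","rb")); t=d["top"]; s=d["scene"]
P=lambda x,y,z: ray(t,(260+x/3.3,150+y/3.3),z)
b=[P(100,285,.014),P(332,305,.014),P(76,517,.014),P(315,541,.014)]
print("bolts",np.round(b,4).tolist(),np.mean(b,axis=0))
for n,a in dict(spin=(205,397,.064),peg=(135,354,.074),hinge=(12,382,.055),knob=(14,311,.079),tin=(492,412,.034),cap=(462,194,.073),glass=(495,80,.08),spool=(80,85,.046)).items(): print(n,P(*a).round(4))
S=lambda x,y,z: ray(s,(200+x/4,190+y/4),z)
for n,a in dict(spin=(524,248,.064),peg=(465,258,.074),hinge=(453,365,.055),knob=(383,303,.079)).items(): print(n,S(*a).round(4))
E
```

```text
bolts [[0.5703, 0.0508], [0.5796, -0.0747], [0.4455, 0.0414], [0.4533, -0.0843]] [ 0.51219203 -0.01672176]
spin [ 0.5119 -0.0167]
peg [0.5262 0.0211]
hinge [0.505  0.0819]
knob [0.5372 0.084 ]
tin [ 0.5325 -0.1644]
cap [ 0.6349 -0.1296]
glass [ 0.6958 -0.1377]
spool [0.6699 0.0772]
spin [ 0.5126 -0.0157]
peg [0.5262 0.0223]
hinge [0.5051 0.0822]
knob [0.538  0.0841]
```

```bash
cat >> h.py <<'E'
from scipy.spatial.transform import Rotation as R
C=np.array([.5122,-.0163]); RP=.040
def ori(th,flip=0):
    t=np.array([-np.sin(th),np.cos(th),0])*(-1 if flip else 1); x=np.array([0,0,-1.])
    return R.from_matrix(np.c_[x,t,np.cross(x,t)]).as_rotvec()
def pos(th,z,r=RP): return np.array([C[0]+r*np.cos(th),C[1]+r*np.sin(th),z])
E
python3 - <<'E'
from rig import manip
from h import *
for f in(0,1):
  for dth in range(-330,331,30):
    th=np.radians(69.4+dth); q=manip.solve_ik(pos(th,.078),ori(th,f)); print(f,dth,None if q is None else np.round(q,2))
E
```

```text
0 -330 None
0 -300 [ 0.01  0.52  2.03 -0.    0.6   2.46]
0 -270 [-0.03  0.51  2.05  0.    0.58  1.9 ]
0 -240 [-0.07  0.51  2.06  0.    0.58  1.33]
0 -210 [-0.11  0.51  2.04 -0.    0.59  0.77]
0 -180 [-0.13  0.53  2.    0.    0.61  0.23]
0 -150 [-0.13  0.55  1.95 -0.    0.64 -0.29]
0 -120 [-0.11  0.57  1.91 -0.    0.66 -0.8 ]
0 -90 [-0.08  0.58  1.89 -0.    0.68 -1.29]
0 -60 [-0.04  0.58  1.89 -0.    0.68 -1.77]
0 -30 [-0.01  0.57  1.9  -0.    0.67 -2.26]
0 0 None
0 30 None
0 60 [0.01 0.52 2.03 0.   0.6  2.46]
0 90 [-0.03  0.51  2.05  0.    0.58  1.9 ]
0 120 [-0.07  0.51  2.06  0.    0.58  1.33]
0 150 [-0.11  0.51  2.04 -0.    0.59  0.77]
0 180 [-0.13  0.53  2.   -0.    0.61  0.23]
0 210 [-0.13  0.55  1.95 -0.    0.64 -0.29]
0 240 [-0.11  0.57  1.91 -0.    0.66 -0.8 ]
0 270 [-0.08  0.58  1.89 -0.    0.68 -1.29]
0 300 [-0.04  0.58  1.89 -0.    0.68 -1.77]
0 330 [-0.01  0.57  1.9  -0.    0.67 -2.26]
1 -330 [ 0.02  0.54  1.99  0.    0.62 -0.14]
1 -300 [ 0.01  0.52  2.03  0.    0.6  -0.68]
1 -270 [-0.03  0.51  2.05 -0.    0.58 -1.24]
1 -240 [-0.07  0.51  2.06 -0.    0.58 -1.81]
1 -210 [-0.11  0.51  2.04  0.    0.59 -2.37]
1 -180 None
1 -150 None
1 -120 [-0.11  0.57  1.91 -0.    0.66  2.34]
1 -90 [-0.08  0.58  1.89  0.    0.68  1.85]
1 -60 [-0.04  0.58  1.89  0.    0.68  1.37]
1 -30 [-0.01  0.57  1.9  -0.    0.67  0.88]
1 0 [ 0.02  0.56  1.94 -0.    0.65  0.38]
1 30 [ 0.02  0.54  1.99 -0.    0.62 -0.14]
1 60 [ 0.01  0.52  2.03 -0.    0.6  -0.68]
1 90 [-0.03  0.51  2.05 -0.    0.58 -1.24]
1 120 [-0.07  0.51  2.06 -0.    0.58 -1.81]
1 150 [-0.11  0.51  2.04 -0.    0.59 -2.37]
1 180 None
1 210 None
1 240 [-0.11  0.57  1.91  0.    0.66  2.34]
1 270 [-0.08  0.58  1.89  0.    0.68  1.85]
1 300 [-0.04  0.58  1.89  0.    0.68  1.37]
1 330 [-0.01  0.57  1.9  -0.    0.67  0.88]
```

Run:
```python
from rig import manip
from h import *
import cv2
th=np.radians(69.4)
manip.move_to(pos(th,.16),ori(th,1)); print(manip.get_time())
manip.command_gripper(.026); print(manip.get_time(),manip.get_width())
manip.servo_line(pos(th,.079),rate=.12); print(manip.get_time(),manip.get_position().round(4),manip.get_contact_force().round(2))
for n in("scene","top"):
    i=manip.camera(n)["image"][:,:,::-1]; i=i[170:330,220:420] if n=="scene" else i[150:330,240:460]
    cv2.imwrite(f"pics/{n}1.png",cv2.resize(i,None,fx=3,fy=3))
```

```text
2.7
3.3 0.025748263716824395
4.125 [0.5267 0.0212 0.0794] [-0.58  0.15 -0.45]
```

View pics/scene1.png

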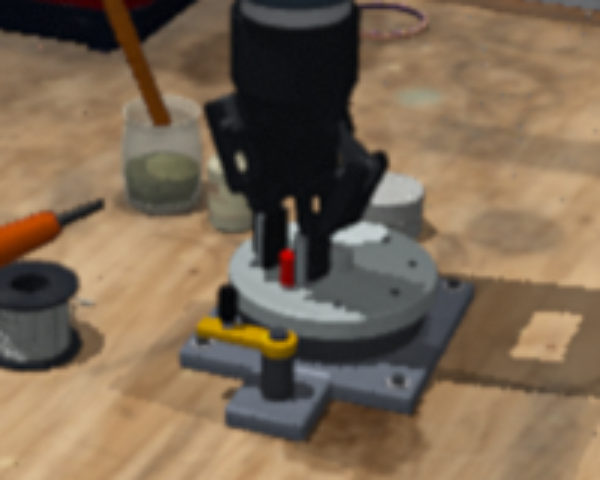

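The scene crop shows the red peg (288,267) standing between the two fingers. Now I sweep counter-clockwise in small, force-checked steps.

```bash
cat >> h.py <<'E'
def sweep(manip,d0,d1,step,flip,z=.079,rate=.03,lim=10):
    log=[];n=int(round((d1-d0)/step)); s=np.sign(step)
    for k in range(1,n+1):
        d=d0+k*step; th=np.radians(69.4+d)
        manip.servo_line(pos(th,z),ori(th,flip),rate=rate)
        f=manip.get_contact_force(); t=np.array([-np.sin(th),np.cos(th),0]); ft=-s*f@t
        log.append((round(d,1),round(ft,1),round(f[2],1)))
        if ft>lim: break
    print(log,round(manip.get_time(),2)); return d,ft
E
python3 - <<'E'
from rig import manip
from h import *
print(sweep(manip,0,40,4,1))
E
```

```text
[(4, np.float64(-0.1), np.float64(-0.4)), (8, np.float64(0.0), np.float64(-0.6)), (12, np.float64(-0.6), np.float64(0.3)), (16, np.float64(-0.1), np.float64(-0.0)), (20, np.float64(0.2), np.float64(0.0)), (24, np.float64(-0.5), np.float64(-0.0)), (28, np.float64(-0.6), np.float64(-0.2)), (32, np.float64(-0.4), np.float64(0.3)), (36, np.float64(0.5), np.float64(-0.3)), (40, np.float64(0.7), np.float64(0.4))] 6.72
(40, np.float64(0.6761490106328908))
```

Run:
```python
from rig import manip
import cv2
o=[]
for n in("scene","top"):
    i=manip.camera(n)["image"][:,:,::-1]; i=i[200:330,260:400] if n=="scene" else i[190:320,240:380]
    o.append(cv2.resize(i,None,fx=2.8,fy=2.8))
cv2.imwrite("pics/b2.png",cv2.hconcat(o))
```

```text
(no output)
```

View pics/b2.png

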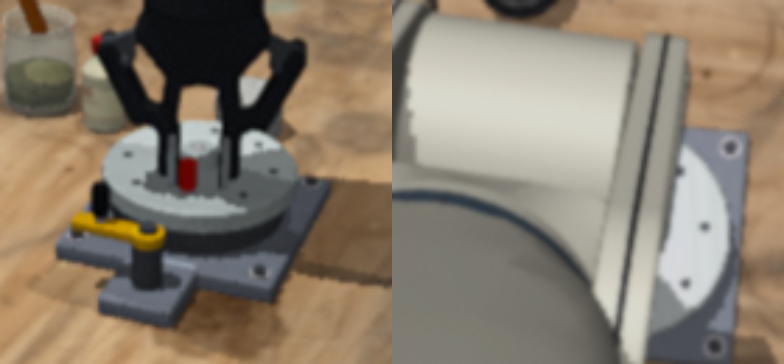

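```bash
cat >> h.py <<'E'
import cv2
def pegpix(im,box=(200,330,260,400)):
    a=im.astype(int)[box[0]:box[1],box[2]:box[3]]; m=((a[...,0]>90)&(a[...,1]<50)&(a[...,2]<50)).astype(np.uint8)
    n,l,st,c=cv2.connectedComponentsWithStats(m)
    return [(int(st[i,4]),(st[i,:4]+[box[2],box[0],0,0]).tolist(),(c[i]+[box[2],box[0]]).round(1).tolist()) for i in range(1,n) if st[i,4]>8]
E
python3 - <<'E'
from rig import manip
from h import *
c=manip.camera("scene")
for a,b,m in pegpix(c["image"]):
    print(a,b,m)
    p=ray(c,(m[0],b[1]+1.5),.074); p2=ray(c,m,.064)
    for q in(p,p2): print(q, np.degrees(np.arctan2(*(q-C)[::-1])),np.hypot(*(q-C)))
E
```

```text
9 [293, 213, 3, 5] [293.8, 214.6]
[ 0.64005476 -0.11892183] -38.75205382217886 0.16394535355593726
[ 0.64946566 -0.13829724] -41.62965144621762 0.1836441899677326
55 [324, 257, 6, 11] [326.7, 261.7]
[0.50298392 0.02817231] 101.70779322628536 0.045417205441669994
[0.50520837 0.02237728] 100.24660619784476 0.03930413734964954
```

The peg is at about 101°, so it is following with the expected 8–10° lag. I'll carry on to +148.

Run:
```python
from rig import manip
from h import *
print(sweep(manip,40,148,4,1,lim=8))
c=manip.camera("scene")
for a,b,m in pegpix(c["image"]):
    p=ray(c,m,.064); print(a,b,m,np.degrees(np.arctan2(*(p-C)[::-1])),np.hypot(*(p-C)))
cv2.imwrite("pics/s3.png",cv2.resize(c["image"][200:330,240:400,::-1],None,fx=4,fy=4))
```

```text
[(44, np.float64(0.0), np.float64(-0.1)), (48, np.float64(-0.7), np.float64(0.2)), (52, np.float64(0.3), np.float64(-0.4)), (56, np.float64(-0.2), np.float64(-0.0)), (60, np.float64(-0.2), np.float64(-0.2)), (64, np.float64(-0.2), np.float64(-0.7)), (68, np.float64(-0.2), np.float64(0.6)), (72, np.float64(-0.2), np.float64(-0.5)), (76, np.float64(-0.3), np.float64(-0.2)), (80, np.float64(-0.5), np.float64(0.2)), (84, np.float64(3.9), np.float64(-1.7)), (88, np.float64(15.8), np.float64(-2.2))] 9.88
(88, np.float64(15.824303757359433))
28 [293, 213, 8, 5] [296.0, 214.6] -42.98916892551985 0.1818878255805005
17 [341, 265, 5, 6] [343.0, 267.8] 131.9147252859351 0.06305220161319865
```

View pics/s3.png

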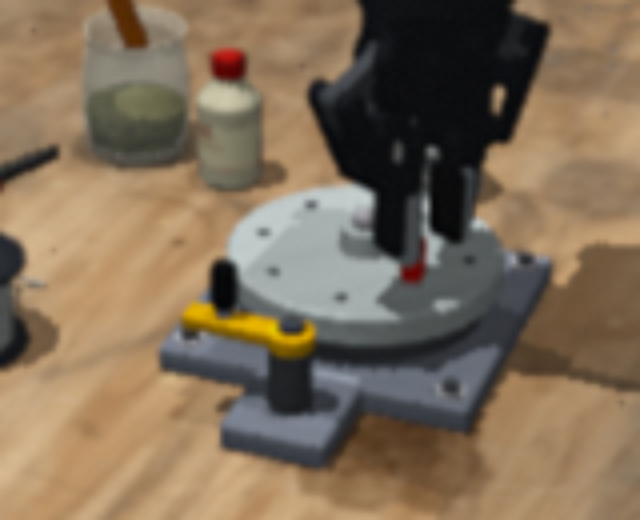

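Force rose to 16 N at +88° and the plate looks lower, with its rim near the seat. I'll centre the fingers on the peg, lift clear and look.

Run:
```python
from rig import manip
from h import *
th=np.radians(69.4+78)
manip.servo_line(pos(th,.079),ori(th,1),rate=.04)
print(manip.get_contact_force().round(2))
manip.servo_line(pos(th,.13),rate=.1)
p=manip.get_position(); 
manip.move_to(np.array([.45,-.22,.25]),ori(th,1))
print(manip.get_time())
for n in("scene","top"):
    c=manip.camera(n); i=c["image"][:,:,::-1]
    cv2.imwrite(f"pics/{n}4full.png",i)
    i=i[200:330,240:400] if n=="scene" else i[190:330,240:400]
    cv2.imwrite(f"pics/{n}4.png",cv2.resize(i,None,fx=4,fy=4,interpolation=cv2.INTER_CUBIC))
```

```text
[-0.47 -0.55  0.69]
11.9167
```

View pics/scene4.png

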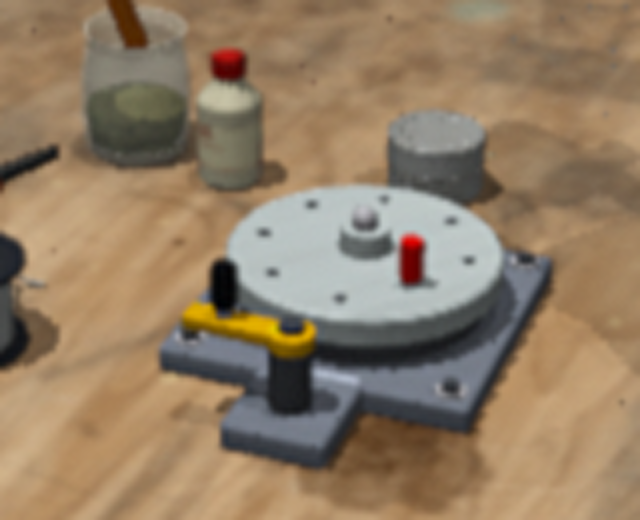

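View pics/top4.png

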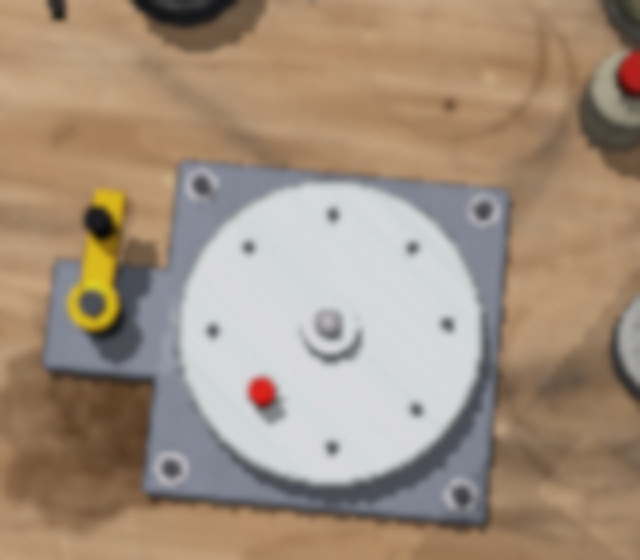

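The spindle now stands well proud of the boss, so the plate has dropped. I'll check the level quantitatively with projected outlines.

Run:
```python
from h import *
import pickle
d=pickle.load(open("c0.pkl","rb")); s=d["scene"]
i=cv2.imread("pics/scene4full.png")[200:330,240:400]; i=cv2.resize(i,None,fx=5,fy=5,interpolation=cv2.INTER_CUBIC)[200:520,150:650].copy()
i=cv2.imread("pics/scene4full.png")[230:300,290:370]; k=9; i=cv2.resize(i,None,fx=k,fy=k,interpolation=cv2.INTER_CUBIC)
for z,col in((.042,(0,255,0)),(.050,(255,0,255)),(.045,(0,200,255))):
    pts=[proj(s,(C[0]+.066*np.cos(a),C[1]+.066*np.sin(a),z)) for a in np.linspace(0,2*np.pi,200)]
    pts=((np.array(pts)-[290,230]+.5)*k).astype(np.int32); cv2.polylines(i,[pts],True,col,1)
cv2.imwrite("pics/ov4.png",i)
t=d["top"]
# peg stereo: top px (top cam) and scene
pt=np.array([240+262/4,190+390/4]); ps=np.array([240+412/4,200+241/4])
for z in(.062,.066,.070,.074): print(z,ray(t,pt,z).round(4),ray(s,ps,z).round(4))
```

```text
0.062 [0.4795 0.0059] [0.4817 0.0011]
0.066 [0.4791 0.0056] [0.4791 0.008 ]
0.07 [0.4787 0.0054] [0.4766 0.0148]
0.074 [0.4783 0.0052] [0.474  0.0217]
```

View pics/ov4.png

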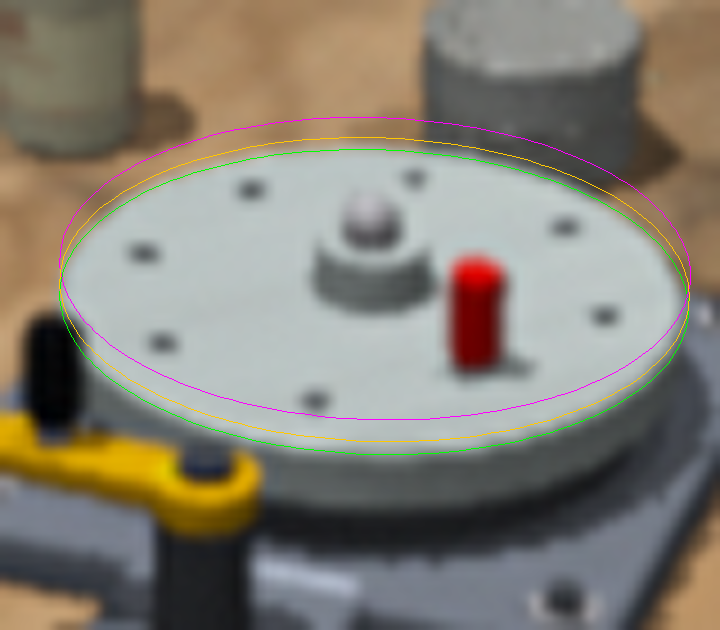

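Plate is home and level: the rim lies on the 42 mm outline all round, and stereo puts the peg top at z≈65 mm. Next, the latch.

```bash
cat >> h.py <<'E'
H=np.array([.505,.082])
def kp(a,z): return np.array([H[0]+.032*np.cos(a),H[1]+.032*np.sin(a),z])
E
python3 - <<'E'
from rig import manip
from h import *
a=np.radians(3.8)
for x in(3.8,-40,-86,-105):
    print(x,np.round(manip.solve_ik(kp(np.radians(x),.083),ori(np.radians(x),0)),2))
manip.move_to(kp(a,.17),ori(a,0)); manip.command_gripper(.024)
manip.servo_line(kp(a,.083),rate=.12)
print(manip.get_contact_force().round(2),manip.get_time())
c=manip.camera("scene"); cv2.imwrite("pics/s5.png",cv2.resize(c["image"][200:330,240:400,::-1],None,fx=4,fy=4))
log=[]
for x in np.arange(0,-106,-4):
    b=np.radians(x); manip.servo_line(kp(b,.083),ori(b,0),rate=.04)
    f=manip.get_contact_force(); ft=f@[-np.sin(b),np.cos(b),0]; log.append((int(x),round(float(ft),1),round(float(f[2]),1)))
    if ft>7: break
print(log,manip.get_time())
c=manip.camera("scene"); cv2.imwrite("pics/s6.png",cv2.resize(c["image"][200:330,240:400,::-1],None,fx=4,fy=4))
E
```

```text
3.8 [ 0.13  0.56  1.9  -0.    0.68 -1.5 ]
-40 [ 0.09  0.55  1.93 -0.    0.66 -0.78]
-86 [0.08 0.53 1.98 0.   0.63 0.01]
-105 [ 0.08  0.52  2.   -0.    0.62  0.34]
[-0.18 -0.04 -0.06] 14.35
[(0, -1.2, 0.3), (-4, 0.3, 0.2), (-8, 0.3, 0.4), (-12, 0.4, 0.8), (-16, 0.9, -0.4), (-20, -0.8, -0.4), (-24, -0.3, -0.5), (-28, -0.2, 0.4), (-32, 0.5, 0.1), (-36, 0.3, 0.1), (-40, 0.8, -0.7), (-44, -0.1, 0.3), (-48, 0.5, -0.7), (-52, 0.3, 0.5), (-56, 0.5, -0.1), (-60, 0.1, 0.2), (-64, 0.5, 0.4), (-68, -0.1, 0.3), (-72, 0.9, -0.2), (-76, 0.6, 0.4), (-80, 1.4, -0.8), (-84, 1.3, 0.7), (-88, -0.3, -0.7), (-92, 0.3, 0.1), (-96, 1.7, 0.1), (-100, 6.4, -2.4), (-104, 10.0, -5.6)] 21.15
```

View pics/s6.png

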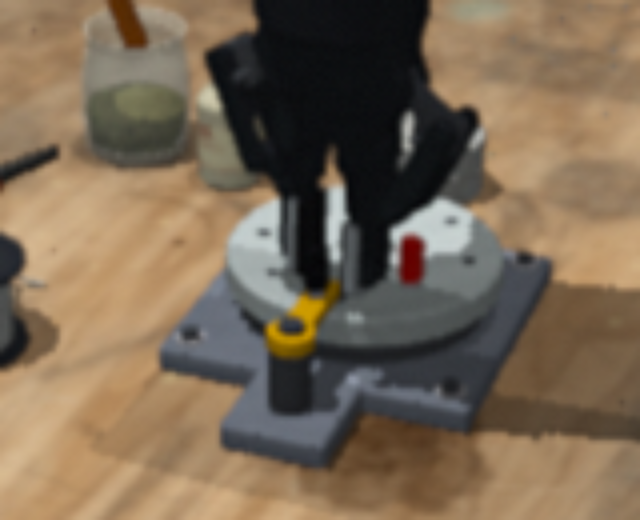

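The latch hits a hard stop, with the force rising to 10 N. I'll relieve the contact, lift straight up, go clear and check.

Run:
```python
from rig import manip
from h import *
b=np.radians(-90); manip.servo_line(kp(b,.083),ori(b,0),rate=.03); print(manip.get_contact_force().round(2))
manip.servo_line(kp(b,.17),rate=.1)
manip.move_to(np.array([.42,-.25,.28]),ori(b,0)); print(manip.get_time())
c=manip.camera("scene"); s=c; cv2.imwrite("pics/s7.png",cv2.resize(c["image"][200:330,220:380,::-1],None,fx=4.5,fy=4.5,interpolation=cv2.INTER_CUBIC))
c=manip.camera("top"); cv2.imwrite("pics/t7.png",cv2.resize(c["image"][150:330,230:450,::-1],None,fx=3.3,fy=3.3,interpolation=cv2.INTER_CUBIC))
```

```text
[ 0.62  0.26 -0.6 ]
23.875
```

View pics/s7.png

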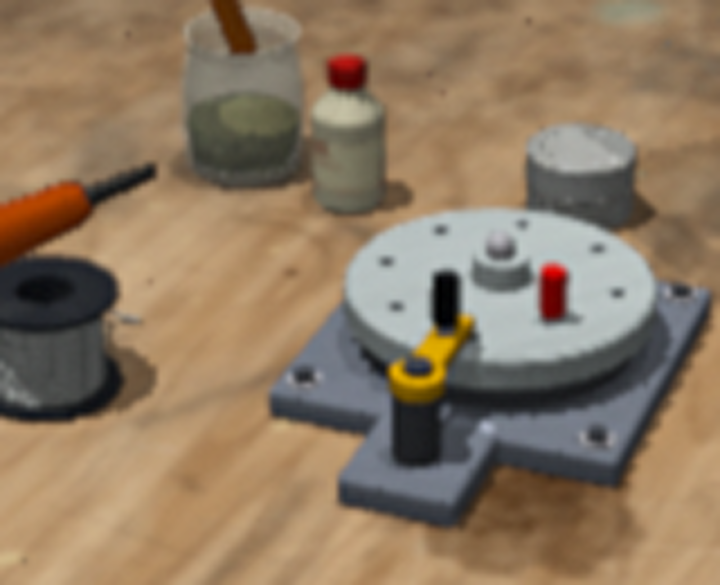

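View pics/t7.png

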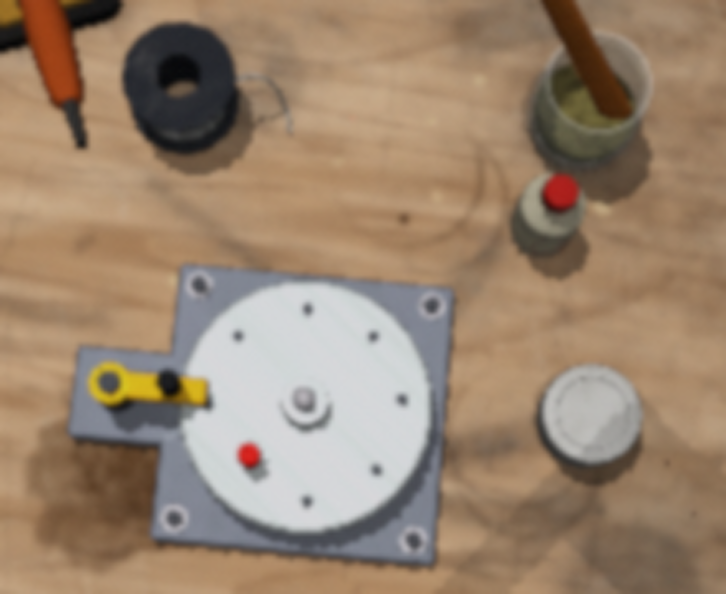

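Run:
```python
from h import *
import pickle
d=pickle.load(open("c0.pkl","rb")); t=d["top"];s=d["scene"]
P=lambda x,y,z: ray(t,(230+x/3.3,150+y/3.3),z); S=lambda x,y,z: ray(s,(220+x/4.5,200+y/4.5),z)
for h,k in((P(109,383,.054),P(168,380,.079)),(P(109,383,.054),P(206,392,.053)),(S(418,367,.055),S(447,276,.079))):
    v=k-h; print(h,k,np.degrees(np.arctan2(v[1],v[0])),np.hypot(*v))
v=H-C;print("fixture -y dir",np.degrees(np.arctan2(-v[1],-v[0])))
```

```text
[0.50449099 0.08292046] [0.50730181 0.05069597] -85.01491548956017 0.03234685213443404
[0.50449099 0.08292046] [0.50801095 0.03340338] -85.9339258468721 0.04964203671255306
[0.50520786 0.08342737] [0.50718429 0.051891  ] -86.41387004892312 0.03159823830783811
fixture -y dir -85.8108417332141
```

The latch stands at −85° to −86.4°, against −85.8° for the end stop, and the bystanders are where they were. Handing in.

```bash
python3 -c "
from rig import manip
print(manip.sign_off())"
```

```text
the job is handed in; nothing more can be done
None
```

The face plate is home on its seat and the yellow latch is swung in over the rim to its end stop. I handed the job in at about 24 s of the 72 s allowed.

- **Plate:** I pushed the red peg counter-clockwise with the fingers loosely either side of it. After roughly 78° of turn it dropped and locked, and the push force read 16 N when I stopped. With the arm clear, its rim matched the 42 mm outline for the seated plate all round. Both cameras put the peg top at about 65 mm; 66 mm is expected when home.
- **Latch:** I pushed its knob round until the stop resisted at about 10 N, then backed off before lifting clear. The last pictures put the arm at −85.0° to −86.4° in world axes, against −85.8° for the fixture's −y, so it is at the stop within measuring error.
- **Bystanders:** The tin, oil bottle and spool look to be where they were in the first pictures. The arm was clear of everything at hand-in.

No check failed. The force reading stayed near zero during free turning, so I tracked the peg's progress from the pictures instead.

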